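# Set the iris of the dish light base to the long mark

## Task

On the round light base, push the iris lever by its upright post with a fingertip all the way round to the open end stop (the end with the large ring symbol, not the small dot), then push it back round until its pointer lines up with the long mark on the scale, and take the hand away. Push gently without forcing or squeezing the lever, and leave the dish on the glass and everything else on the bench where it is.

Things in the scene. Friction and masses are not known exactly. Their poses are not given: they have to be found in the camera images.
- light_base: Fixed white disc 230 mm across (rubber foot 236 mm), deck 36 mm high. In the middle a fixed glass plate 102 mm across, top 51 mm high, round it a black ring (124 mm across, top 48 mm high) that turns with the lever. Two 6 mm stop pins, tops 48 mm high, 70 mm from the axis. Origin: centre of the underside, on the ring's vertical axis; z up, -x points to the middle of the lever's arc.
- iris_lever (a joint): Angle of ring and lever about the base's z, rad, positive counterclockwise from above. 0: lever along the base's -x. +1.0: open end stop (-y side, large 20 mm ring symbol on the deck). -1.0: closed end stop (+y side, 8 mm dot). No spring: it stays where it is left; about 2 N at the post turns it.
- lever_post (a point): Centre of the top of the lever's post: upright black pin 12 mm across, 80 mm from the ring's axis, top 82 mm above the bench. It stands on a radial bar (8 mm wide, top 47 mm high) that runs outwards from the ring and ends in a thin pointer 95 mm from the axis. The point's -x axis points outwards along the lever.
- long_mark (a point): Middle of the long thick black mark (24 x 6 mm; the other six 9 x 2 mm) in the middle of the aluminium scale arc on the deck, 100 mm from the axis, 38 mm high; marks 0.15 rad apart. -x points outwards along the mark. The lever is set when its direction from the axis is that of this mark. The scale stays put during the work but sits elsewhere on the deck each time.
- dish: Clear shallow dish, 84 mm across, 16 mm high, 60 g, standing loose on the glass plate. Origin: centre of its underside. Leave alone.
- forceps: Steel forceps, 130 mm long, 6 mm high, lying beside the light base (base's +y side). Leave alone.
- dropper: Small amber bottle with white cap, 32 mm across, 65 mm high, beside the base (base's -y side). Origin: centre of its underside. Leave alone.
- marker: Red pen, about 130 mm long, 12 mm thick, lying between robot and base. Leave alone.
- beaker: Glass beaker, 72 mm across, 95 mm high, on the right of the bench. Leave alone.
- clock_glass: White disc, 70 mm across, 8 mm high, on the left of the bench. Leave alone.
- slide_box: Wooden slide box 85 x 100 x 32 mm, on the right of the bench. Leave alone.

How it is judged:
By the outcome, as a careful person would: the job done as asked, in the order asked, and still so for the second after the job is handed in, with the robot touching nothing.
It also fails if it takes over 53 s, if anything falls off the work surface, if the arm or the gripper's body presses on something with over 40 N, if the wrist force passes 120 N, or if a joint passes its speed limit or range.

## Robot

A 7-joint arm with a two-finger parallel gripper is mounted at the origin on the work surface. World frame = base frame: x ahead of the robot, y to its left, z up, the work surface at z = 0. Lengths are in m, angles in rad, forces in N, time in s.
With the tool pointing down it reaches from about 0.425 to 0.825 m from the base axis. Payload 3.6 kg.
Tool frame: the origin (TCP) lies at the very end of the fingers, on their centre line; the grasp point (between the pads) lies env.grasp_offset behind it (env.grasp_offset is the distance from the TCP to the grasp point, in m); z points along the fingers, y is the line along which they close (so a half turn about z gives the same grasp; the last joint's range is limited). The gripper opens to 93 mm and grips with 3 to 60 N. Pads are 15 mm wide; open, the fingers measure 128 mm over their backs; the gripper's body (75 mm by 188 mm) begins 65 mm behind the grasp point.
Start: joints at [1.133, 0.615, -0.013, 1.423, 0.008, 1.103, -0.04], TCP at [0.26, -0.596, 0.219] pointing down, gripper open.
Joint ranges: [-3.12, 3.12], [-0.3, 2.06], [-1.34, 1.32], [0.26, 2.42], [-1.36, 4.5], [0.01, 1.98], [-2.84, 2.84]. Speed limits (rad/s): [2.79, 2.79, 3.14, 3.14, 3.14, 3.14, 3.14].

## Interface

Orientations are given as a unit quaternion [x, y, z, w].
In Python, from plant import env gives the robot as it stands.
- The arm moves only by the tool step_arm, never from a script. Its argument "motion" is text: rows parted by semicolons, each of 5 numbers parted by spaces: the shift along the tool's x, y, z in m, then the turn about the tool's z in rad, then the finger opening in m, from 0 to 0.093. In form: tx ty tz yaw claw; .... A call has 1 to 8 rows; each row shifts and turns the commanded pose from where the row before left it, along the tool's axes as they then stand; what a row does not reach is not made up. A row lasts 1/10 s, in which the tool goes at most 50 mm and 8.59 degrees, less where a joint would pass 70% of its speed; a pose out of reach is approached as far as the arm can. A call is refused whole if a number of a shift passes 0.05 or a number of a turn 0.15, either way. A call with a gripper value outside its range is refused whole. The fingers move at their own pace and stop on an object; "force" is the grip in N (left out, the last holds). Time passes only in rows, so rows that do not move let the fingers close. It gives the time, the measured TCP pose, the force, the opening and the grip force at its end, in the units of the state.
- env.get_state(): the state, without advancing time (a new reading comes with each control period).
- env.capture(name): name is "scene" or "side" or "wrist"; returns a dict with "pixels" (400x640x3 uint8, blue, green, red), "fovy" (degrees; the focal length in pixels is half the picture's height over the tangent of half this angle, whatever the lens; pixels are square), "cx", "cy" (the principal point, pixels), "view" (4x4, takes a point from world to camera coordinates); the wrist camera has in their place "tool_from_camera" (4x4, takes a point from camera to tool coordinates, whose origin is the TCP and whose axes are the flange's). Camera axes: x right, y up, looking along -z (the intrinsics and any distortion apply to the point x, -y, -z); pixel columns grow to the right and rows downward; lengths in m; the calibration is good to about 2 mm. A picture is of the moment at which its call begins: read the wrist's pose just before it. There is no depth.
- env.close_job(): hands the job in; it is judged then, once.
Trained networks look in a picture, given as the dict that the camera call returned (one of the last four; its "shot" number tells which), for a name from the list of things; names that differ only in an ending like _2 or _b are one class to them, and where a whole thing is asked for, a point or a joint stands for the part that bears it (a point fixed in the world has none). Each returns a list of dicts, best first, with "conf" (0 to 1); they miss things now and then, are a little off and sometimes report something else, mostly with a low value. They report only what shows in the picture. A call takes as long as a camera call.
- env.boxes_of(picture, target): "point" ([column, row] in pixels, amid what is visible of it).
- env.outline_of(picture, target): "pixels" (400x640 bool, what is visible of it) and "point" ([column, row] in pixels, amid what is visible of it).
The state is a dict: "clock": time; "q": joint angles; "dq": joint speeds; "effort": joint torques, N m; "eef_pos": TCP position; "eef_rot": TCP orientation; "contact_force": force on the tool from outside, world axes, zero at the start; "moment": the same for the moment, N m; "finger_gap": finger opening in m; "grip_force": force on a finger pad.
Only numpy, scipy, OpenCV 4.12 (cv2) and the standard library are available. Lean on these libraries where they do the work, as an engineer would, in place of code of your own. Each camera call takes 0.05 s, during which the arm holds its last target. There are 200 camera calls.

## Working session

There is one attempt and no reset: what is moved stays moved. The work goes in short steps, Python scripts to look and compute and a tool call to move; the robot and the scene stay as the last step left them, time stands still between calls to the robot, and variables do not carry over. Pictures are saved under pics/ and viewed, at most 10 in all, crops included, and the job is handed in when it is done.

Besides the shell and the picture viewer there is one more tool, called in YAML: its name, and indented under it one key for each argument. step_arm: Moves the arm, as the interface text tells. Its arguments: {"type":"object","properties":{"motion":{"type":"string"},"force":{"type":"number"}},"required":["motion"]}

```bash
mkdir -p pics; cat > h.py <<'E'
from plant import env
import numpy as np, cv2
from scipy.spatial.transform import Rotation as R
def ray(p,uv,st=None):
    f=200/np.tan(np.radians(p["fovy"])/2)
    d=np.array([(uv[0]-p["cx"])/f,-(uv[1]-p["cy"])/f,-1])
    if "view" in p: M=np.linalg.inv(p["view"])
    else:
        T=np.eye(4);T[:3,:3]=R.from_quat(st["eef_rot"]).as_matrix();T[:3,3]=st["eef_pos"]
        M=T@p["tool_from_camera"]
    return M[:3,3],M[:3,:3]@d
def onz(p,uv,z,st=None):
    o,d=ray(p,uv,st); return o+d*(z-o[2])/d[2]
E
python3 - <<'E'
from h import *
st=env.get_state();print(st["eef_pos"],st["eef_rot"],env.grasp_offset)
ims=[]
for n in("scene","side"):
    p=env.capture(n);ims.append(p["pixels"]);print(n,[k for k in p if k!='pixels'],np.linalg.inv(p["view"])[:3,3],p["fovy"])
    for t,z in(("light_base",.036),("lever_post",.08),("long_mark",.038),("iris_lever",.047),("dish",.06),("dropper",.03),("forceps",.003),("marker",.006)):
        for b in env.boxes_of(p,t)[:2]: print(t,np.round(b["point"],1),round(b["conf"],2),np.round(onz(p,b["point"],z),3))
    cv2.imwrite(f"pics/{n}.png",p["pixels"])
E
```

```text
[ 0.25987493 -0.59493253  0.21748803] [ 9.78865300e-01  2.04502070e-01 -2.78225198e-04 -1.24530904e-03] 0.0188
scene ['fovy', 'cx', 'cy', 'view', 'shot'] [ 1.36185805 -0.18240558  0.92412436] 47.806454565303305
light_base [342.  229.9] 0.75 [0.661 0.025 0.036]
long_mark [321.5 197.5] 0.76 [ 0.541 -0.001  0.038]
iris_lever [337.1 230.5] 0.7 [0.669 0.01  0.047]
dish [318.9 193.3] 0.74 [ 0.544 -0.009  0.06 ]
dish [343.1 210.8] 0.71 [0.62  0.038 0.06 ]
dropper [292.5 258.5] 0.76 [ 0.715 -0.113  0.03 ]
dropper [337.4 228.2] 0.39 [0.649 0.016 0.03 ]
marker [325.3 183.5] 0.45 [0.459 0.029 0.006]
side ['fovy', 'cx', 'cy', 'view', 'shot'] [0.33297019 0.99503056 0.89442524] 46.379433400261625
light_base [297.1 235.5] 0.72 [0.612 0.081 0.036]
light_base [356.7 238.1] 0.66 [0.452 0.053 0.036]
lever_post [304.8 231.1] 0.76 [0.583 0.107 0.08 ]
long_mark [334.  222.7] 0.6 [0.525 0.007 0.038]
long_mark [310.5 229.3] 0.34 [0.582 0.05  0.038]
iris_lever [306.2 231.2] 0.9 [0.589 0.07  0.047]
dish [299.7 221.6] 0.66 [0.613 0.05  0.06 ]
dropper [283.9 191.5] 0.44 [ 0.709 -0.111  0.03 ]
forceps [296.9 276.1] 0.52 [0.581 0.197 0.003]
forceps [335.7 223. ] 0.47 [ 0.528 -0.034  0.003]
marker [280.7 347.3] 0.63 [0.557 0.413 0.006]
marker [292.2 276.9] 0.61 [0.591 0.205 0.006]
```

```bash
python3 -c "
import cv2,numpy as np
a=cv2.imread('pics/scene.png')[130:330,220:460];b=cv2.imread('pics/side.png')[150:350,200:440]
cv2.imwrite('pics/a.png',np.vstack([cv2.resize(x,(720,600),interpolation=2)[:, :] for x in (a,)]))
cv2.imwrite('pics/b.png',cv2.resize(b,(720,600),interpolation=2))"
```

```text
(no output)
```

View pics/a.png

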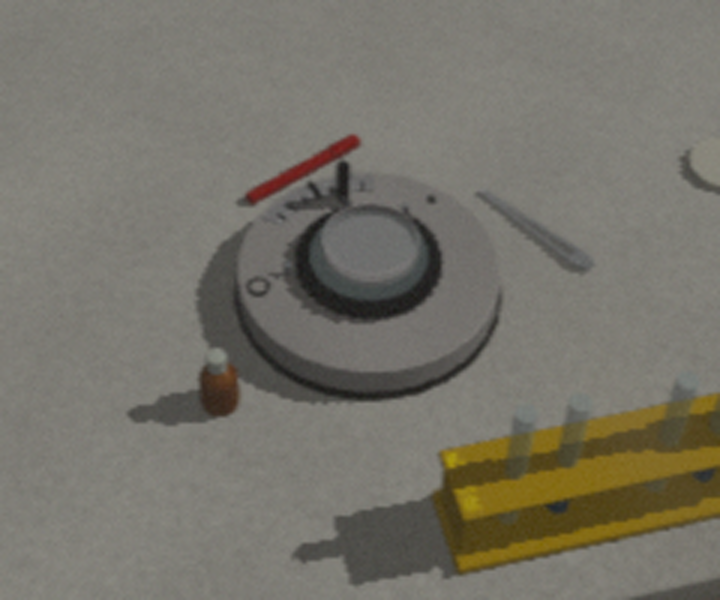

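View pics/b.png

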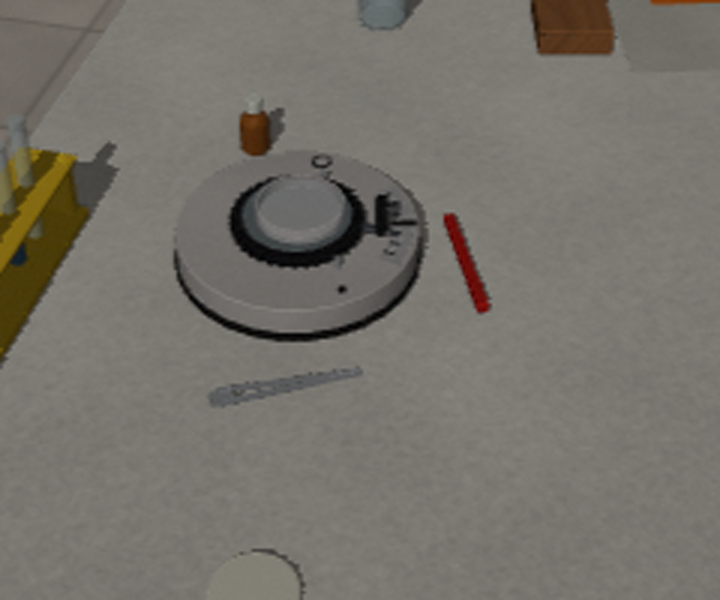

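The scene crop shows the post at about full-image (334,185), the ring symbol at (306,226) and the dot at (364,196). The base centre is near (343,218), and the dish sits on the glass. In the side crop the post is at (327,215), with the scale just next to it.

```bash
python3 - <<'E'
from h import *
s=env.capture("scene");d=env.capture("side")
for n,a,b,z in(("ctr",(343,218),(300,226.5),.036),("ring",(306,225.7),(307,203.7),.036),("dot",(363.7,196.3),(314,246.3),.036),("posttop",(334.3,184.5),(327.3,215.5),.082),("dropper",(292.5,258.5),(285,194),.03)):
    print(n,onz(s,a,z).round(3),onz(d,b,z).round(3))
m=R.from_quat(env.get_state()["eef_rot"]).as_matrix();print(m.round(3))
print("to target", (m.T@(np.array([.56,.02,.30])-env.get_state()["eef_pos"])).round(3)); w=env.capture("wrist");print(w["tool_from_camera"].round(3),w["fovy"])
E
```

```text
ctr [0.623 0.037 0.036] [0.614 0.043 0.036]
ring [ 0.627 -0.061  0.036] [ 0.622 -0.062  0.036]
dot [0.561 0.112 0.036] [0.557 0.112 0.036]
posttop [0.543 0.034 0.082] [0.539 0.032 0.082]
dropper [ 0.715 -0.113  0.03 ] [ 0.702 -0.1    0.03 ]
[[ 0.916  0.4    0.   ]
 [ 0.4   -0.916  0.   ]
 [ 0.    -0.    -1.   ]]
to target [ 0.521 -0.444 -0.081]
[[-0.     0.956  0.295  0.082]
 [ 1.     0.    -0.001  0.   ]
 [-0.001  0.295 -0.956 -0.166]
 [ 0.     0.     0.     1.   ]] 67.49784766517323
```

step_arm:
  motion: "0.035 -0.03 -0.01 0 0;0.035 -0.03 -0.01 0 0;0.035 -0.03 -0.01 0 0;0.035 -0.03 -0.01 0 0;0.035 -0.03 -0.01 0 0;0.035 -0.03 -0.01 0 0;0.035 -0.03 -0.01 0 0;0.035 -0.03 -0.01 0 0"
  force: 5

```text
clock: 1.85
eef_pos: [0.4213, -0.2619, 0.2994]
eef_rot: [0.979, 0.204, 0.0, 0.0]
contact_force: [0.6, 0.4, 0.8]
finger_gap: 0.0336
grip_force: 0.0
```

step_arm:
  motion: "0.035 -0.03 0 0 0;0.035 -0.03 0 0 0;0.035 -0.03 0 0 0;0.035 -0.03 0 0 0;0.035 -0.03 0 0 0;0.035 -0.03 0 0 0;0.03 -0.025 0 0 0;0 0 0 0 0"

```text
clock: 2.65
eef_pos: [0.5598, 0.0282, 0.2984]
eef_rot: [0.978, 0.21, 0.001, -0.003]
contact_force: [-0.1, -0.6, 0.0]
finger_gap: 0.0007
grip_force: 0.0
```

```bash
cat > look.py <<'E'
from h import *
import sys
st=env.get_state();p=env.capture("wrist")
print(st["clock"],st["eef_pos"].round(4) if hasattr(st["eef_pos"],'round') else st["eef_pos"],st["eef_rot"],st["finger_gap"],st["contact_force"])
for t,z in(("light_base",.036),("lever_post",.07),("long_mark",.038),("iris_lever",.047),("dish",.06)):
    for b in env.boxes_of(p,t)[:2]: print(t,np.round(b["point"],1),round(b["conf"],2),onz(p,b["point"],z,st).round(4))
# rectify deck plane z=.038, world x up, y left
f=200/np.tan(np.radians(p["fovy"])/2)
cv2.imwrite("pics/%s.png"%sys.argv[1],p["pixels"])
np.savez("w_%s.npz"%sys.argv[1],px=p["pixels"],cx=p["cx"],cy=p["cy"],fovy=p["fovy"],T=p["tool_from_camera"],pos=st["eef_pos"],rot=st["eef_rot"])
E
python3 look.py w1
```

```text
2.65 [0.5598 0.0282 0.2984] [ 0.97770263  0.20997681  0.00100111 -0.00250922] 0.0007128347960467924 [-0.14431857 -0.64373997  0.03433116]
light_base [341.5  93.1] 0.96 [0.662  0.0366 0.036 ]
lever_post [295.  101.9] 0.6 [0.6265 0.0873 0.07  ]
long_mark [319.4 190. ] 0.61 [0.5261 0.0077 0.038 ]
iris_lever [295.  101.7] 0.89 [0.6262 0.0889 0.047 ]
dish [326.7 122.1] 0.63 [0.62   0.0401 0.06  ]
```

View pics/w1.png

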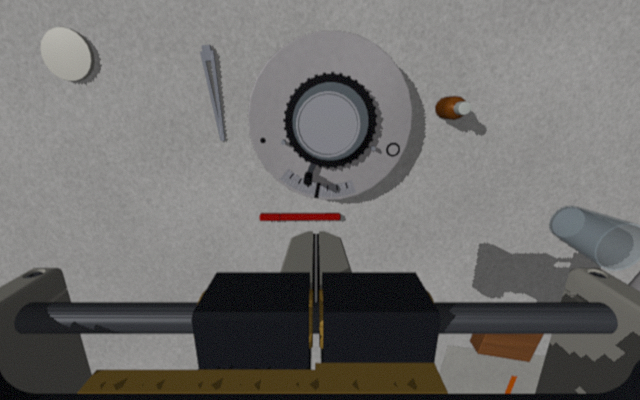

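The wrist view shows the base centre near (330,122), the post near (308,178), the long mark near (318,190), the ring symbol at (393,149) and the dot at (263,140). The marker pen lies just outside the base, toward the robot.

```bash
cat > rect.py <<'E'
from h import *
import sys
def rect(n,x0,x1,y0,y1,s,z,out):
    w=np.load("w_%s.npz"%n)
    T=np.eye(4);T[:3,:3]=R.from_quat(w["rot"]).as_matrix();T[:3,3]=w["pos"];V=np.linalg.inv(T@w["T"])
    X,Y=np.meshgrid(np.arange(x1,x0,-s),np.arange(y1,y0,-s),indexing="ij")
    P=np.stack([X,Y,0*X+z,0*X+1],-1)@V.T
    f=200/np.tan(np.radians(w["fovy"])/2)
    o=cv2.remap(w["px"],(w["cx"]+f*P[...,0]/-P[...,2]).astype(np.float32),(w["cy"]-f*P[...,1]/-P[...,2]).astype(np.float32),2)
    cv2.imwrite("pics/%s.png"%out,o)
if __name__=="__main__":
    rect(sys.argv[1],*map(float,sys.argv[2:8]),sys.argv[8])
    w=np.load("w_%s.npz"%sys.argv[1])
E
python3 rect.py w1 0.49 0.75 -0.09 0.17 0.00045 0.038 r1
python3 - <<'E'
import cv2,numpy as np
from h import *
w=np.load("w_w1.npz");p={k:w[k] for k in("cx","cy","fovy")};p["tool_from_camera"]=w["T"];st=dict(eef_pos=w["pos"],eef_rot=w["rot"])
print(p["cx"],p["cy"])
for n,u,z in(("ring",(393,149.5),.036),("dot",(263,140.5),.036),("ctr",(330.5,115),.036),("glass",(330,122),.051)):print(n,onz(p,u,z,st).round(4))
E
```

```text
315.5894006668604 195.92560630596023
ring [ 0.6235 -0.0634  0.036 ]
dot [0.5591 0.1105 0.036 ]
ctr [0.63  0.038 0.036]
glass [0.6217 0.0356 0.051 ]
```

View pics/r1.png

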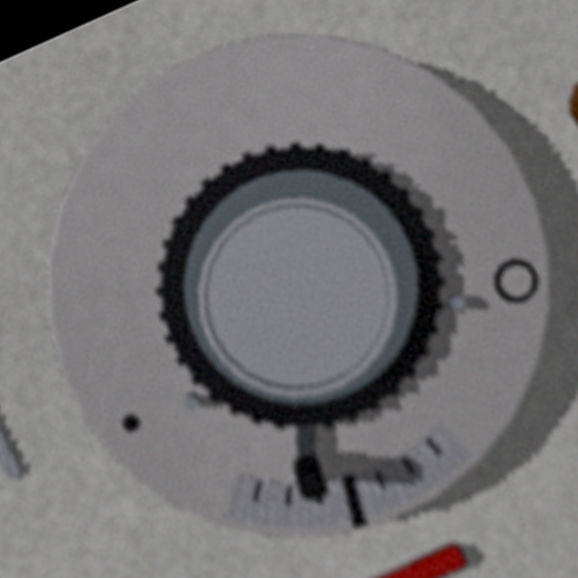

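Rectified at 0.45 mm per pixel, the deck centre is at about (300,283), so world (0.623,0.035). The mark (356,500) lies in direction 194.5°, the lever bar (306,440) at 182°, and the ring and dot at 270.5° and 130°, which puts the open stop at about 257°. I'll turn the fingers so their closing axis is radial and push with their flat side.

```bash
cat > goto.py <<'E'
from h import *
import sys
x,y,z,a=map(float,sys.argv[1:5])  # a: wanted world direction (deg) of tool y
st=env.get_state();m=R.from_quat(st["eef_rot"]).as_matrix()
print("q",np.round(st["q"],2),"t",st["clock"],"pos",np.round(st["eef_pos"],4),"F",np.round(st["contact_force"],1))
ya=np.degrees(np.arctan2(m[1,1],m[0,1]));d=np.radians((ya-a+180)%360-180)
print("y dir",ya.round(1),"yaw needed",d.round(3),"shift now-axes",(m.T@(np.array([x,y,z])-st["eef_pos"])).round(4))
A=np.radians(a);t=np.array([[-np.sin(A),np.cos(A),0],[np.cos(A),np.sin(A),0],[0,0,-1]])
print("shift target-axes",(t@(np.array([x,y,z])-st["eef_pos"])).round(4),"tilt",m[:,2].round(3))
E
python3 goto.py .5416 .060 .15 182
```

```text
q [ 0.06  0.41 -0.2   1.56  0.08  1.18 -1.32] t 2.95 pos [0.5582 0.0182 0.2988] F [ 0.3 -0.5 -0.4]
y dir -66.6 yaw needed 1.944 shift now-axes [ 0.0014 -0.0452  0.1488]
shift target-axes [-0.0424  0.0152  0.1488] tilt [-0.    -0.001 -1.   ]
```

step_arm:
  motion: "0 0 0 0.14 0;0 0 0 0.14 0;0 0 0 0.14 0;0 0 0 0.14 0;0 0 0 0.14 0;0 0 0 0.14 0;0 0 0 0.14 0;0 0 0 0.14 0"

```text
clock: 3.75
eef_pos: [0.5583, 0.0187, 0.299]
eef_rot: [0.936, -0.351, 0.0, 0.0]
contact_force: [-0.6, -1.0, 0.6]
finger_gap: 0.0005
grip_force: 0.0
```

step_arm:
  motion: "0 0 0 0.14 0;0 0 0 0.14 0;0 0 0 0.14 0;0 0 0 0.14 0;0 0 0 0.14 0;0 0 0 0.124 0;0 0 0 0 0;0 0 0 0 0"

```text
clock: 4.55
eef_pos: [0.5577, 0.02, 0.2963]
eef_rot: [0.741, -0.672, -0.003, 0.002]
contact_force: [0.1, -0.0, -0.0]
finger_gap: 0.0005
grip_force: 0.0
```

step_arm:
  motion: "0 0 0 0 0;0 0 0 0 0;0 0 0 0 0"

```text
clock: 4.85
eef_pos: [0.5579, 0.0193, 0.2965]
eef_rot: [0.74, -0.673, -0.003, 0.002]
contact_force: [-0.2, 0.2, -0.8]
finger_gap: 0.0003
grip_force: 0.0
```

```bash
python3 goto.py .5416 .060 .15 182; python3 look.py w2; python3 rect.py w2 0.49 0.75 -0.09 0.17 0.00045 0.038 r2
```

```text
q [-0.48  0.46  0.64  1.58 -0.29  1.2  -2.83] t 4.85 pos [0.5579 0.0193 0.2965] F [-0.2  0.2 -0.8]
y dir -174.5 yaw needed 0.06 shift now-axes [-0.0417  0.0114  0.1467]
shift target-axes [-0.0412  0.0149  0.1465] tilt [-0.007  0.002 -1.   ]
4.85 [0.5579 0.0193 0.2965] [ 0.73994647 -0.67265622 -0.00323067  0.00154758] 0.0003078433401322092 [-0.17076091  0.16439717 -0.80833365]
light_base [273.9 146.1] 0.89 [6.173e-01 3.000e-04 3.600e-02]
light_base [275.1 268.6] 0.57 [0.6049 0.1964 0.036 ]
lever_post [298.2 156.1] 0.9 [0.5808 0.0053 0.07  ]
lever_post [270.9 173.9] 0.21 [0.6153 0.0326 0.07  ]
long_mark [331.9 159.6] 0.6 [0.5336 0.0114 0.038 ]
iris_lever [304.4 163.2] 0.61 [0.5722 0.0185 0.047 ]
iris_lever [212.7  52.4] 0.33 [ 0.6991 -0.1117  0.047 ]
dish [268.4 173.7] 0.78 [0.62   0.0351 0.06  ]
```

View pics/r2.png

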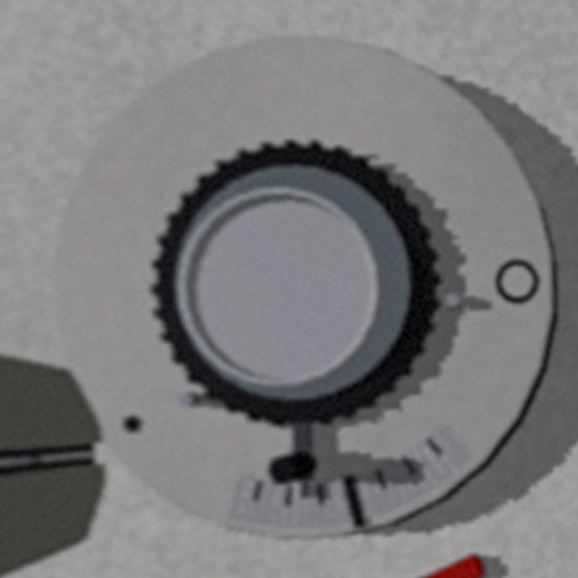

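The second rectified view agrees: centre about (302,284), mark (355,500), ring (517,281). The tool's last joint is near its range end, and the sweep will turn it back. Next I descend beside the post.

step_arm:
  motion: "-0.022 0.006 0.03 0 0;-0.022 0.005 0.04 0 0;0 0 0.04 0 0;0 0 0.037 0 0;0 0 0 0 0;0 0 0 0 0;0 0 0 0 0"

```text
clock: 5.85
eef_pos: [0.5436, 0.0621, 0.1517]
eef_rot: [0.74, -0.673, -0.001, 0.001]
contact_force: [-0.7, -1.0, 0.9]
finger_gap: 0.0002
grip_force: 0.0
```

```bash
python3 goto.py .5416 .060 .06 182; python3 - <<'E'
from h import *
s=env.capture("side");cv2.imwrite("pics/s2.png",cv2.resize(s["pixels"][130:290,230:430],(800,600)[:1]+(640,))[:600])
E
```

```text
q [-0.55  0.6   0.62  1.82 -0.45  0.87 -2.76] t 5.85 pos [0.5436 0.0621 0.1517] F [-0.7 -1.   0.9]
y dir -174.6 yaw needed 0.06 shift now-axes [0.002  0.002  0.0917]
shift target-axes [0.002  0.0021 0.0917] tilt [-0.002  0.001 -1.   ]
```

View pics/s2.png

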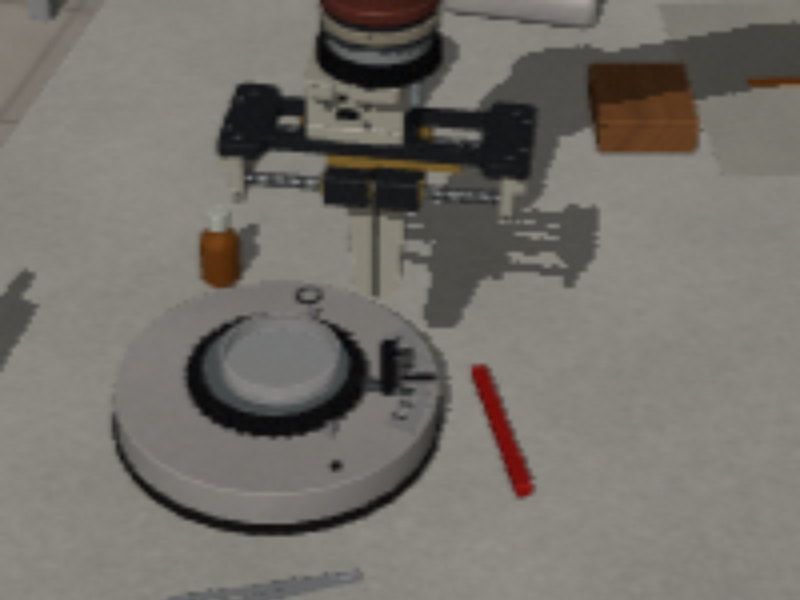

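The side view shows the closed fingertips at (375,295), above and on the camera (+y) side of the post at (390,365), and clear of everything. I'll descend to z = 0.060 and close up to contact.

step_arm:
  motion: "0 0.002 0.046 0 0;0 0 0.046 0 0;0 0 0 0 0;0 0 0 0 0;0.003 0 0 0 0;0.003 0 0 0 0;0 0 0 0 0"

```text
clock: 6.6
eef_pos: [0.5411, 0.0556, 0.0594]
eef_rot: [0.74, -0.673, -0.001, 0.001]
contact_force: [-0.0, -0.3, 0.0]
finger_gap: 0.0006
grip_force: 0.0
```

step_arm:
  motion: "0.002 0 0 0 0;0.002 0 0 0 0;0.002 0 0 0 0;0.002 0 0 0 0;0 0 0 0 0"

```text
clock: 7.1
eef_pos: [0.5405, 0.0481, 0.0575]
eef_rot: [0.74, -0.673, -0.003, 0.002]
contact_force: [0.2, -0.5, 0.3]
finger_gap: 0.0006
grip_force: 0.0
```

step_arm:
  motion: "0.003 0 0 0 0;0.003 0.0005 0 -0.01 0;0.004 0.0006 0 -0.04 0;0.004 0.0006 0 -0.05 0;0.004 0.0006 0 -0.05 0;0.004 0.0006 0 -0.05 0"

```text
clock: 7.7
eef_pos: [0.5406, 0.027, 0.0574]
eef_rot: [0.804, -0.594, -0.004, 0.002]
contact_force: [-0.3, 2.2, 0.7]
finger_gap: 0.0006
grip_force: 1.0
```

```bash
cat > chk.py <<'E'
from h import *
import sys
C=np.array([.622,.0347])
st=env.get_state();m=R.from_quat(st["eef_rot"]).as_matrix();P=np.array(st["eef_pos"])
r=P[:2]-C;a=np.degrees(np.arctan2(r[1],r[0]))%360
ya=np.degrees(np.arctan2(m[1,1],m[0,1]))%360
print("t",st["clock"],"P",P.round(4),"rad",np.hypot(*r).round(4),"dir",a.round(1),"ydir",ya.round(1),"F tool",(m.T@st["contact_force"]).round(1),"q",np.round(st["q"],2),"center in tool",(m[:2,:2].T@(C-P[:2])).round(4))
E
python3 chk.py
```

```text
t 7.7 P [0.5406 0.027  0.0574] rad 0.0818 dir 185.4 ydir 197.1 F tool [-2.2 -0.4 -0.7] q [-0.37  0.71  0.45  1.91 -0.5   0.64 -2.45] center in tool [ 0.0165 -0.0801]
```

Contact made (2.2 N) and the lever is turning. Continuing the arc.

step_arm:
  motion: "0.004 0.0006 0 -0.05 0;0.004 0.0006 0 -0.05 0;0.004 0.0006 0 -0.05 0;0.004 0.0006 0 -0.05 0;0.004 0.0006 0 -0.05 0;0.004 0.0006 0 -0.05 0;0.004 0.0006 0 -0.05 0;0.004 0.0006 0 -0.05 0"

```text
clock: 8.5
eef_pos: [0.5504, -0.0038, 0.0574]
eef_rot: [0.906, -0.423, -0.004, 0.001]
contact_force: [-0.7, 2.4, 1.8]
finger_gap: 0.0004
grip_force: 1.0
```

```bash
python3 chk.py
```

```text
t 8.5 P [ 0.5504 -0.0038  0.0574] rad 0.0812 dir 208.3 ydir 220.0 F tool [-2.4 -1.  -1.8] q [-0.24  0.7   0.34  1.88 -0.37  0.63 -2.12] center in tool [ 0.0165 -0.0795]
```

step_arm:
  motion: "0.004 0.0006 0 -0.05 0;0.004 0.0006 0 -0.05 0;0.004 0.0006 0 -0.05 0;0.004 0.0006 0 -0.05 0;0.004 0.0006 0 -0.05 0;0.004 0.0006 0 -0.05 0;0.004 0.0006 0 -0.05 0;0.004 0.0006 0 -0.05 0"

```text
clock: 9.3
eef_pos: [0.5712, -0.0283, 0.0571]
eef_rot: [0.972, -0.234, -0.005, 0.0]
contact_force: [-1.3, 1.6, 0.5]
finger_gap: 0.0004
grip_force: 1.1
```

step_arm:
  motion: "0.003 0.0005 0 -0.04 0;0.003 0.0005 0 -0.04 0;0.003 0.0005 0 -0.04 0;0 0 0 0 0"

```text
clock: 9.7
eef_pos: [0.5793, -0.0339, 0.057]
eef_rot: [0.984, -0.177, -0.004, 0.0]
contact_force: [-1.4, 1.2, 0.4]
finger_gap: 0.0002
grip_force: 0.6
```

```bash
python3 chk.py
```

```text
t 9.7 P [ 0.5793 -0.0339  0.057 ] rad 0.0808 dir 238.1 ydir 249.6 F tool [-1.8 -0.7 -0.4] q [-0.1   0.72  0.19  1.79 -0.21  0.66 -1.72] center in tool [ 0.0161 -0.0792]
```

Post is at about 248°, with about 9° to the stop. I'll use smaller steps from here.

step_arm:
  motion: "0.003 0.0005 0 -0.038 0;0.003 0.0005 0 -0.038 0;0.002 0.0003 0 -0.025 0;0 0 0 0 0"

```text
clock: 10.1
eef_pos: [0.5871, -0.0379, 0.057]
eef_rot: [0.992, -0.127, -0.003, 0.0]
contact_force: [-1.4, -0.7, 0.7]
finger_gap: 0.0003
grip_force: 0.7
```

step_arm:
  motion: "0.0015 0.0002 0 -0.02 0;0.0015 0.0002 0 -0.02 0;0 0 0 0 0"

```text
clock: 10.4
eef_pos: [0.5897, -0.039, 0.057]
eef_rot: [0.994, -0.107, -0.004, 0.0]
contact_force: [-2.9, -1.9, -0.3]
finger_gap: 0.0001
grip_force: 1.1
```

step_arm:
  motion: "0.001 0.0002 0 -0.01 0;0.001 0.0002 0 -0.01 0;0 0 0 0 0"

```text
clock: 10.7
eef_pos: [0.5898, -0.0392, 0.0569]
eef_rot: [0.995, -0.097, -0.006, 0.0]
contact_force: [-5.9, -2.1, 2.8]
finger_gap: 0.0008
grip_force: 2.8
```

```bash
python3 chk.py
```

```text
t 10.7 P [ 0.5898 -0.0392  0.0569] rad 0.0806 dir 246.5 ydir 258.9 F tool [-5.5  3.2 -2.8] q [-0.06  0.73  0.15  1.75 -0.16  0.68 -1.59] center in tool [ 0.0173 -0.0788]
```

Motion stalled and force rose to about 6 N, so the lever is on the open stop at about 257°. I'll back off, lift, look, and cross over.

step_arm:
  motion: "-0.006 0 0 0 0;-0.006 0 0 0 0;0 0 -0.04 0 0;0 0 -0.04 0 0;-0.02 0 -0.03 0 0;0 0 0 0 0;0 0 0 0 0"

```text
clock: 11.4
eef_pos: [0.5618, -0.0323, 0.1682]
eef_rot: [0.995, -0.097, -0.002, -0.0]
contact_force: [-0.1, -0.3, -1.3]
finger_gap: 0.0005
grip_force: 0.0
```

```bash
python3 chk.py; python3 look.py w3; python3 rect.py w3 0.49 0.75 -0.09 0.17 0.00045 0.038 r3
```

```text
t 11.4 P [ 0.5618 -0.0323  0.1682] rad 0.0901 dir 228.1 ydir 258.9 F tool [-0.   0.3  1.3] q [-0.1   0.54  0.18  1.75 -0.12  0.87 -1.63] center in tool [ 0.0462 -0.0773]
11.4 [ 0.5618 -0.0323  0.1682] [ 9.95320602e-01 -9.66095792e-02 -1.80542347e-03 -4.78476944e-04] 0.00047449511096257015 [-0.08715272 -0.26413311 -1.27486391]
light_base [248.5 106.2] 0.84 [0.6522 0.0149 0.036 ]
lever_post [276.7 112.6] 0.94 [ 0.6416 -0.0145  0.07  ]
long_mark [281.6 226.5] 0.87 [0.5261 0.0115 0.038 ]
iris_lever [277.6 118.7] 0.63 [ 0.6359 -0.0111  0.047 ]
dish [225.1 147.3] 0.58 [0.6209 0.0399 0.06  ]
```

View pics/r3.png

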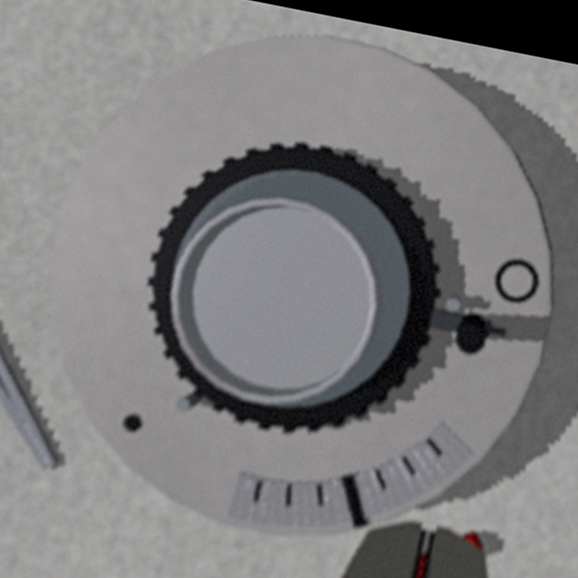

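The lever rests against the open stop pin (pin (453,303), post (470,333)), the dish is unmoved, and the long mark at (355,499) reads 194.2°. Now I cross to the other side of the post.

step_arm:
  motion: "0.035 0.003 0 0 0;0.036 0 0 0 0;0 0 0.04 0 0;0 0 0.04 0 0;0 0 0.03 0 0;0 0 0 0 0;0 0 0 0 0"

```text
clock: 12.4
eef_pos: [0.6295, -0.0498, 0.0565]
eef_rot: [0.995, -0.097, -0.004, 0.0]
contact_force: [0.3, -0.4, 0.4]
finger_gap: 0.0003
grip_force: 0.0
```

```bash
python3 chk.py
```

```text
t 12.4 P [ 0.6295 -0.0498  0.0565] rad 0.0848 dir 275.1 ydir 258.8 F tool [ 0.4  0.4 -0.4] q [-0.04  0.78  0.15  1.64 -0.16  0.75 -1.58] center in tool [-0.0237 -0.0814]
```

step_arm:
  motion: "-0.003 0 0 0 0;-0.003 0 0 0 0;-0.003 -0.0005 0 0.01 0;-0.003 0 0 0.04 0;-0.004 0.0006 0 0.05 0;-0.004 0.0006 0 0.05 0;-0.004 0.0006 0 0.05 0;-0.004 0.0006 0 0.05 0"

```text
clock: 13.2
eef_pos: [0.6034, -0.045, 0.0581]
eef_rot: [0.975, -0.222, -0.001, 0.001]
contact_force: [1.7, -0.9, -1.1]
finger_gap: 0.0005
grip_force: 1.1
```

```bash
python3 chk.py
```

```text
t 13.2 P [ 0.6034 -0.045   0.0581] rad 0.0818 dir 256.9 ydir 244.3 F tool [1.9 0.1 1.1] q [-0.1   0.74  0.22  1.72 -0.23  0.7  -1.77] center in tool [-0.0178 -0.0799]
```

step_arm:
  motion: "-0.004 0.0006 0 0.05 0;-0.004 0.0006 0 0.05 0;-0.004 0.0006 0 0.05 0;-0.004 0.0006 0 0.05 0;-0.004 0.0006 0 0.05 0;-0.004 0.0006 0 0.05 0;-0.004 0.0006 0 0.05 0;-0.004 0.0006 0 0.05 0"

```text
clock: 14.0
eef_pos: [0.5739, -0.0313, 0.0581]
eef_rot: [0.911, -0.412, -0.001, 0.002]
contact_force: [0.7, -2.1, -0.3]
finger_gap: 0.001
grip_force: 1.2
```

step_arm:
  motion: "-0.004 0.0006 0 0.05 0;-0.004 0.0006 0 0.05 0;-0.004 0.0006 0 0.05 0;-0.004 0.0006 0 0.05 0;-0.004 0.0006 0 0.05 0;0 0 0 0 0"

```text
clock: 14.6
eef_pos: [0.5584, -0.016, 0.0579]
eef_rot: [0.854, -0.521, -0.003, 0.002]
contact_force: [-1.1, -2.2, 0.0]
finger_gap: 0.0006
grip_force: 1.0
```

```bash
python3 chk.py
```

```text
t 14.6 P [ 0.5584 -0.016   0.0579] rad 0.0813 dir 218.6 ydir 207.2 F tool [1.5 2.  0. ] q [-0.26  0.72  0.4   1.86 -0.43  0.66 -2.27] center in tool [-0.0161 -0.0797]
```

step_arm:
  motion: "-0.004 0.0006 0 0.05 0;-0.004 0.0006 0 0.05 0;-0.004 0.0006 0 0.05 0;-0.002 0.0003 0 0.025 0;0 0 0 0 0;0 0 0 0 0"

```text
clock: 15.2
eef_pos: [0.5517, -0.0031, 0.0575]
eef_rot: [0.805, -0.593, -0.003, 0.002]
contact_force: [-0.9, -1.9, -0.8]
finger_gap: 0.0004
grip_force: 0.8
```

```bash
python3 chk.py;  python3 look.py w4; python3 rect.py w4 0.49 0.57 -0.03 0.07 0.00015 0.040 r4
```

```text
t 15.2 P [ 0.5517 -0.0031  0.0575] rad 0.0798 dir 208.3 ydir 197.3 F tool [1.5 1.4 0.8] q [-0.31  0.72  0.45  1.88 -0.49  0.66 -2.41] center in tool [-0.0152 -0.0783]
15.2 [ 0.5517 -0.0031  0.0575] [ 0.80541038 -0.59270874 -0.00280636  0.00161121] 0.0003629474820858085 [-0.88632273 -1.88169989 -0.78595111]
light_base [180.4 179.9] 0.87 [ 0.645  -0.0116  0.036 ]
lever_post [188.5 187.6] 0.97 [ 0.6279 -0.0215  0.07  ]
long_mark [343.3 221.5] 0.88 [ 0.5362 -0.016   0.038 ]
iris_lever [187.5 184.8] 0.84 [ 0.6364 -0.014   0.047 ]
dish [180.3 255.4] 0.9 [0.6284 0.0263 0.06  ]
```

View pics/r4.png

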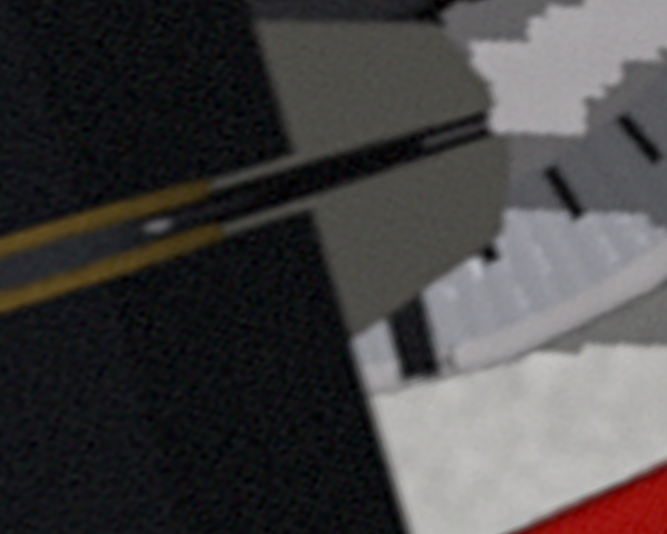

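The fingers hide the lever; only the mark, at (415,335), shows. I'll retreat, lift, and move so the camera stands directly above the lever line, which removes the parallax.

step_arm:
  motion: "0.006 0 0 0 0;0.004 0 0 0 0;0 0 -0.04 0 0;0 0 -0.04 0 0;-0.05 0 -0.01 0 0;-0.05 0.005 0 0 0;-0.003 0 0 0 0;0 0 0 0 0"

```text
clock: 16.3
eef_pos: [0.5198, 0.0853, 0.1475]
eef_rot: [0.807, -0.591, -0.003, 0.001]
contact_force: [0.6, -0.4, -0.6]
finger_gap: 0.0006
grip_force: 0.0
```

step_arm:
  motion: "0 0 0 0 0;0 0 0 0 0"

```text
clock: 16.5
eef_pos: [0.5207, 0.081, 0.1476]
eef_rot: [0.804, -0.594, -0.002, 0.002]
contact_force: [0.3, -0.7, 0.1]
finger_gap: 0.001
grip_force: 0.0
```

```bash
python3 chk.py;  python3 look.py w5; python3 rect.py w5 0.50 0.67 -0.04 0.12 0.0003 0.038 r5
python3 -c "
import cv2;i=cv2.imread('pics/r5.png');cv2.imwrite('pics/r5.png',i)"
```

```text
t 16.5 P [0.5207 0.081  0.1476] rad 0.1113 dir 155.4 ydir 197.1 F tool [ 0.8 -0.1 -0.1] q [-0.56  0.57  0.55  1.87 -0.4   0.82 -2.64] center in tool [ 0.074  -0.0832]
16.5 [0.5207 0.081  0.1476] [ 0.80421194 -0.5943342  -0.00245138  0.00200323] 0.0009892081312869588 [ 0.32649913 -0.74245169  0.11606208]
light_base [244.   74.6] 0.85 [ 0.6101 -0.0029  0.036 ]
lever_post [264.4  83.5] 0.57 [ 0.586  -0.0007  0.07  ]
lever_post [225.3 265.1] 0.24 [0.582 0.161 0.07 ]
long_mark [327.5 120.4] 0.94 [0.5299 0.0124 0.038 ]
iris_lever [272.8  94.1] 0.68 [0.581  0.0051 0.047 ]
dish [217.1 117.6] 0.83 [0.6182 0.0359 0.06  ]
dish [265.5  81.9] 0.39 [ 0.5871 -0.0022  0.06  ]
```

View pics/r5.png

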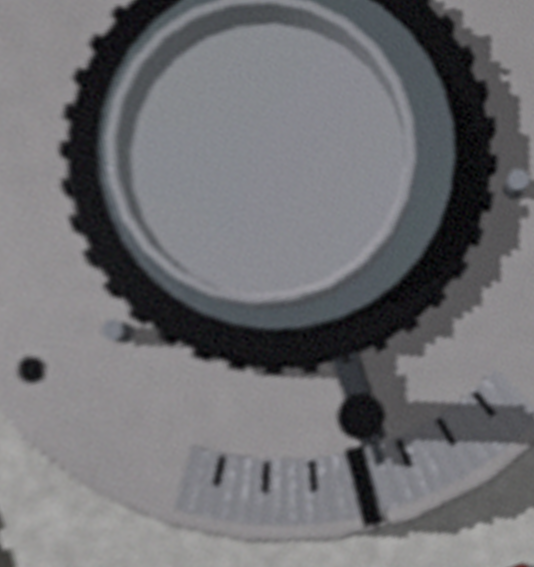

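The rectified view from above the lever shows the mark at (363,488), direction 193.8°. The pointer tip (380,458), bar and post give about 197.6°, so 3.8° (0.066 rad) remains. I'll go back to the same side and nudge.

step_arm:
  motion: "0.05 -0.003 0 0 0;0.05 0 0 0 0;0 0 0.045 0 0;0 0 0.045 0 0;0 0 0 0 0;-0.004 0 0 0 0;-0.004 0 0 0 0;0 0 0 0 0"

```text
clock: 17.6
eef_pos: [0.551, -0.0029, 0.0594]
eef_rot: [0.806, -0.592, -0.001, 0.0]
contact_force: [0.4, -0.2, 1.2]
finger_gap: 0.0007
grip_force: 0.0
```

```bash
python3 chk.py
```

```text
t 17.6 P [ 0.551  -0.0029  0.0594] rad 0.0803 dir 207.9 ydir 197.4 F tool [ 0.3 -0.3 -1.2] q [-0.32  0.72  0.45  1.88 -0.49  0.66 -2.4 ] center in tool [-0.0147 -0.079 ]
```

step_arm:
  motion: "-0.002 0.0003 0 0.025 0;-0.002 0.0003 0 0.025 0;-0.001 0.0002 0 0.012 0;0 0 0 0 0;0 0 0 0 0"

```text
clock: 18.1
eef_pos: [0.5476, 0.0008, 0.0573]
eef_rot: [0.786, -0.618, -0.003, 0.002]
contact_force: [0.6, -1.8, 0.0]
finger_gap: 0.0006
grip_force: 0.8
```

```bash
python3 chk.py
```

```text
t 18.1 P [0.5476 0.0008 0.0573] rad 0.0818 dir 204.5 ydir 193.7 F tool [ 1.9 -0.2 -0. ] q [-0.34  0.72  0.47  1.89 -0.51  0.66 -2.45] center in tool [-0.0154 -0.0803]
```

Target reached. Retreat and verify from the same viewpoint.

step_arm:
  motion: "0.006 0 0 0 0;0.004 0 0 0 0;0 0 -0.045 0 0;0 0 -0.045 0 0;-0.05 0 -0.01 0 0;-0.05 0.005 0 0 0;-0.003 0 0 0 0;0 0 0 0 0"

```text
clock: 18.9
eef_pos: [0.5207, 0.0908, 0.1569]
eef_rot: [0.788, -0.616, -0.004, 0.002]
contact_force: [0.8, -0.0, 0.3]
finger_gap: 0.0007
grip_force: 0.0
```

step_arm:
  motion: "0 0 0 0 0;0 0 0 0 0"

```text
clock: 19.1
eef_pos: [0.5219, 0.0865, 0.1572]
eef_rot: [0.785, -0.619, -0.003, 0.002]
contact_force: [0.5, -0.3, 1.0]
finger_gap: 0.0007
grip_force: 0.0
```

```bash
python3 chk.py;  python3 look.py w6; python3 rect.py w6 0.50 0.67 -0.04 0.12 0.0003 0.038 r6
```

```text
t 19.1 P [0.5219 0.0865 0.1572] rad 0.1127 dir 152.6 ydir 193.5 F tool [ 0.4 -0.4 -1. ] q [-0.59  0.56  0.59  1.86 -0.41  0.85 -2.7 ] center in tool [ 0.0737 -0.0852]
19.1 [0.5219 0.0865 0.1572] [ 0.78533919 -0.61905588 -0.0026014   0.00232459] 0.0007360887784471656 [ 0.49964077 -0.29077068  0.96457683]
light_base [243.4  71.6] 0.66 [ 0.609  -0.0055  0.036 ]
lever_post [269.3  89.9] 0.65 [0.5788 0.0045 0.07  ]
long_mark [323.  110.8] 0.59 [0.5322 0.0105 0.038 ]
iris_lever [269.9  89. ] 0.76 [0.5818 0.0035 0.047 ]
dish [214.2 116. ] 0.76 [0.6217 0.0358 0.06  ]
```

View pics/r6.png

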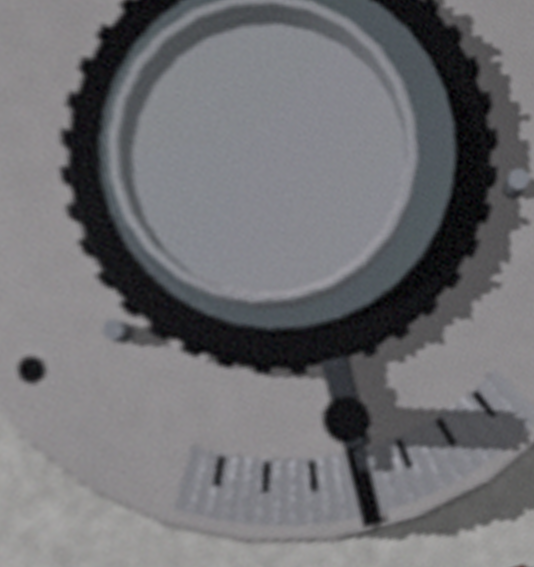

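The pointer now meets the long mark: post (347,419), mark from (355,450) to (373,523). I'll measure the remaining offset numerically from this frame and the previous one.

```bash
cat > meas.py <<'E'
from rect import *
C=np.array([.622,.0347])
def line(n,z,r0,r1,a0,tag,thr,s=.0003):
    # polar profile: unwrap about C at height z, dark-weighted centroid of angle per radius
    w=np.load("w_%s.npz"%n);T=np.eye(4);T[:3,:3]=R.from_quat(w["rot"]).as_matrix();T[:3,3]=w["pos"];V=np.linalg.inv(T@w["T"])
    rr=np.arange(r0,r1,.0005);A=np.arange(a0-4.5,a0+4.5,.1)
    RR,AA=np.meshgrid(rr,np.radians(A),indexing="ij")
    P=np.stack([C[0]+RR*np.cos(AA),C[1]+RR*np.sin(AA),0*RR+z,0*RR+1],-1)@V.T
    f=200/np.tan(np.radians(w["fovy"])/2)
    g=cv2.cvtColor(cv2.remap(w["px"],(w["cx"]-f*P[...,0]/P[...,2]).astype(np.float32),(w["cy"]+f*P[...,1]/P[...,2]).astype(np.float32),2),cv2.COLOR_BGR2GRAY).astype(float)
    wt=np.clip(thr-g,0,None);c=(wt*A).sum(1)/wt.sum(1)
    print(n,tag,"median",np.median(c).round(2),c[::4].round(1), "min/max",g.min(),g.max())
for n,a in(("w5",197.6),("w6",194.5)):
    line(n,.038,.097,.110,193.9,"mark",80)
    line(n,.047,.066,.073,a,"bar",105)
    line(n,.082,.076,.084,a,"post",55)
E
python3 meas.py
```

```text
w5 mark median 193.66 [193.6 193.6 193.7 193.7 193.7 193.7 193.7] min/max 4.0 141.0
w5 bar median 198.0 [197.6 198.  198.  198.2] min/max 46.0 146.0
w5 post median 197.8 [198.1 197.8 197.7 197.9 197.8] min/max 8.0 144.0
w6 mark median 193.67 [193.7 193.6 193.7 193.7 193.7 193.7 193.7] min/max 5.0 147.0
w6 bar median 194.85 [194.5 194.8 194.8 194.9] min/max 46.0 144.0
w6 post median 194.56 [194.8 194.5 194.4 194.5 194.6] min/max 10.0 146.0
```

About 0.9° is left, which is worth one small nudge of roughly 1.3 mm.

step_arm:
  motion: "0.05 -0.005 0 0 0;0.053 0 0.01 0 0;0 0 0.045 0 0;0 0 0.045 0 0;0 0 0 0 0;-0.004 0 0 0 0;-0.003 0 0 0 0;0 0 0 0 0"

```text
out of range: row 2 has 0.053, outside -0.05 to 0.05
```

```bash
python3 chk.py
```

```text
t 19.4 P [0.5217 0.0881 0.1572] rad 0.1136 dir 152.0 ydir 193.6 F tool [-1.   0.8 -0.3] q [-0.59  0.56  0.59  1.86 -0.41  0.85 -2.7 ] center in tool [ 0.0755 -0.0849]
```

step_arm:
  motion: "0.05 -0.005 0 0 0;0.05 0 0.01 0 0;0.003 0 0.045 0 0;0 0 0.045 0 0;0 0 0 0 0;-0.004 0 0 0 0;-0.004 0 0 0 0;0 0 0 0 0"

```text
clock: 20.2
eef_pos: [0.5494, 0.0003, 0.0594]
eef_rot: [0.787, -0.617, -0.002, 0.0]
contact_force: [0.7, -0.1, 1.0]
finger_gap: 0.0001
grip_force: 0.0
```

```bash
python3 chk.py
```

```text
t 20.2 P [5.494e-01 3.000e-04 5.940e-02] rad 0.0803 dir 205.4 ydir 193.8 F tool [ 0.3 -0.6 -1. ] q [-0.34  0.72  0.48  1.89 -0.52  0.66 -2.45] center in tool [-0.016  -0.0787]
```

step_arm:
  motion: "-0.0015 0 0 0 0;-0.0015 0.0002 0 0.016 0;0 0 0 0 0;0 0 0 0 0"

```text
clock: 20.6
eef_pos: [0.5475, 0.0013, 0.0577]
eef_rot: [0.781, -0.624, -0.002, 0.002]
contact_force: [0.5, -2.3, 1.7]
finger_gap: 0.0007
grip_force: 0.7
```

```bash
python3 chk.py
```

```text
t 20.6 P [0.5475 0.0013 0.0577] rad 0.0816 dir 204.2 ydir 192.8 F tool [ 2.4  0.1 -1.7] q [-0.34  0.72  0.48  1.89 -0.52  0.66 -2.46] center in tool [-0.0161 -0.08  ]
```

step_arm:
  motion: "-0.0007 0 0 0 0;0 0 0 0 0;0 0 0 0 0"

```text
clock: 20.9
eef_pos: [0.547, 0.0021, 0.0573]
eef_rot: [0.781, -0.624, -0.003, 0.002]
contact_force: [0.4, -2.2, 1.1]
finger_gap: 0.0003
grip_force: 0.9
```

step_arm:
  motion: "0.006 0 0 0 0;0.004 0 0 0 0;0 0 -0.045 0 0;0 0 -0.045 0 0;-0.05 0 -0.01 0 0;-0.05 0.005 0 0 0;-0.003 0 0 0 0;0 0 0 0 0"

```text
clock: 21.7
eef_pos: [0.5215, 0.0929, 0.1568]
eef_rot: [0.783, -0.622, -0.004, 0.002]
contact_force: [0.4, -0.7, -0.1]
finger_gap: 0.0003
grip_force: 0.0
```

step_arm:
  motion: "0 0 0 0 0;0 0 0 0 0;0 0 0 0 0"

```text
clock: 22.0
eef_pos: [0.5227, 0.0889, 0.1572]
eef_rot: [0.78, -0.625, -0.003, 0.002]
contact_force: [-0.5, 1.0, -0.2]
finger_gap: 0.0004
grip_force: 0.0
```

```bash
python3 chk.py;  python3 look.py w7; sed -i 's/^for n,a in.*/for n,a in(("w7",193.8),):/' meas.py; python3 meas.py
```

```text
t 22.0 P [0.5227 0.0889 0.1572] rad 0.1131 dir 151.4 ydir 192.6 F tool [-1.   0.3  0.2] q [-0.6   0.57  0.6   1.85 -0.42  0.85 -2.71] center in tool [ 0.0746 -0.0851]
22.0 [0.5227 0.0889 0.1572] [ 0.78046999 -0.62518354 -0.00272228  0.00217595] 0.0004119495645873061 [-0.5311924   0.95713524 -0.19094081]
light_base [241.1  76.1] 0.79 [ 6.098e-01 -2.000e-04  3.600e-02]
lever_post [271.6  93.3] 0.76 [0.5761 0.0082 0.07  ]
long_mark [323.9 109.1] 0.67 [0.5314 0.0112 0.038 ]
iris_lever [270.6  92.6] 0.63 [0.5802 0.0078 0.047 ]
dish [214.6 112.7] 0.55 [0.6217 0.034  0.06  ]
w7 mark median 193.67 [193.7 193.7 193.7 193.7 193.7 193.7 193.7] min/max 3.0 138.0
w7 bar median 193.91 [193.7 193.9 193.9 194. ] min/max 48.0 139.0
w7 post median 193.42 [193.7 193.4 193.4 193.6 193.4] min/max 7.0 143.0
```

The bar and post read 193.9° and 193.4° against the mark's 193.7°, so the lever is aligned. The hand is clear, and I'm handing in.

```bash
python3 -c "
from plant import env
print(env.close_job())"
```

```text
the job is handed in; nothing more can be done
None
```

The iris lever was pushed to the open end stop and then back to the long mark, ending within about 0.3° of it by camera measurement; the hand is clear, and the job was handed in at about 22 s, with no verdict returned.

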